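Make up an injection kit and an eye kit from the stock

TASK

Make up two treatment kits: the red-rimmed tray gets the vial of blue solution and the orange-yellow carton, the green-rimmed tray the amber dropper bottle and the white pot with the red lid, all standing upright: vial and dropper in the round wells, carton and pot in the square pockets. The vial is still locked in its stand, so before lifting it out flip the toggle clamp's red handle right over, away from the vial, and leave the clamp open. Leave the white dropper bottle where it stands.

Things in the scene. Friction and masses are not known exactly. Their poses are not given: they have to be found in the camera images.
- red_tray: Kit tray with a red rim, 136 mm (its x) by 80 mm (its y), rim 20 mm high, 12 mm lifting tabs on the two short ends; fixed. Origin: centre of its underside on the worktop, z up. Two pockets 12 mm deep, floors 4 mm above the worktop: square pocket 56 mm (x) by 60 mm (y) centred at x=-30, y=0 mm; round well, 48 mm across, centred at x=+34, y=0 mm.
- green_tray: Kit tray with a green rim, otherwise the same: 136 mm (its x) by 80 mm (its y), rim 20 mm high, 12 mm lifting tabs on the two short ends; fixed. Origin: centre of its underside on the worktop, z up. Two pockets 12 mm deep, floors 4 mm above the worktop: square pocket 56 mm (x) by 60 mm (y) centred at x=-30, y=0 mm; round well, 48 mm across, centred at x=+34, y=0 mm.
- stand: Vial stand, fixed: 158 x 66 mm base plate, 6 mm thick (x=-103 to 55). Origin on the worktop, z up. Along its x: white V-block (top 40 mm, x=-102 to -55, y within 33), vial (axis at x=-65, y=0), steel push-pull clamp (sides 32 mm high, x=-18 to 48; handle pivot x=37, z=26 mm). A rubber tip, 17 mm across, at z=26 mm presses the vial into the V with some 20 N.
- handle (a joint): Toggle clamp handle, hinge along the stand's y. 0: locked, handle upright, leaning 0.15 rad towards the vial. Grows as its top swings to the stand's +x, away from the vial, up to the stop at 1.35 rad; the rubber tip then has drawn back 13 mm. Takes about 2 to 5 N at the grip and stays where it is left. Over 1.0 rad counts as released.
- handle_grip (a point): Middle of the red round grip (16 mm thick, 35 mm long, ball end) of the clamp handle, on its axis, 52 mm from the pivot; the handle's end lies 23 mm further out. Moves with the handle; about 77 mm above the worktop when locked.
- vial: Glass vial of blue solution, blue and white label, pale cap: 32 mm body up to 62 mm, 23 mm cap to 70 mm. Origin: centre of its underside (6 mm above the worktop in the stand), z along its axis. In the stand only what lies over 40 mm above the worktop stands clear of the V-block. About 50 g.
- orange_carton: Orange-yellow carton standing upright, 35 mm (its x) by 43 mm (its y), 75 mm high. Origin: centre of its underside, z up.
- red_lid_pot: White round pot with a dark red lid, 40 mm across, 51 mm high, standing. Origin: centre of its underside, z up.
- amber_dropper: Brown (amber) dropper bottle with a pale nozzle, standing: 26 mm body up to 42 mm, 17 mm nozzle to 75 mm. Origin: centre of its underside, z up. About 30 g.
- white_dropper: All-white dropper bottle, 21 mm across and 62 mm high, standing; belongs to neither kit, to be left alone. Origin: centre of its underside. Beware of what stands round the work: a basket of folders and a red drawer box 0.21 m high to the left (y over 0.14 m), a microscope to the right (y under -0.43 m), a wall ledge 0.46 m up beyond x = 0.72 m.

How it is judged:
By the outcome, as a careful person would: the job done as asked, in the order asked, and still so for the second after the job is handed in, with the robot touching nothing.
It also fails if it takes over 115 s, if anything falls off the work surface, if the arm or the gripper's body presses on something with over 40 N, if the wrist force passes 120 N, or if a joint passes its speed limit or range.

ROBOT

A 7-joint arm with a two-finger parallel gripper is mounted at the origin on a cart in front of the work surface, level with it; the furniture and walls round the work are solid. World frame = base frame: x ahead of the robot, y to its left, z up, the work surface at z = 0. Lengths are in m, angles in degrees, forces in N, time in s.
With the tool pointing down it reaches from about 0.35 to 0.775 m from the base axis. Payload 3.1 kg.
Tool frame: the origin (TCP) lies on the centre line of the jaws, within the pads' length; the fingertips stand 17 mm ahead of it and the grasp point (between the pads) lies 2 mm behind it (robot.tip_reach is the distance from the TCP to the fingertips, in m); z points along the fingers, y is the line along which they close (so a half turn about z gives the same grasp; the last joint's range is limited). The gripper opens to 85 mm and grips with 20 to 120 N. Pads are 22 mm wide; open, the fingers measure 114 mm over their backs; the gripper's body (76 mm by 85 mm) begins 54 mm behind the grasp point. The pads swing forward as they close: fully open they stand 13 mm farther back than shut.
Start: joints at [68.829, 17.813, 0.802, 86.603, -0.252, 75.585, -1.558], TCP at [0.177, -0.521, 0.248] pointing down, gripper open.
Joint ranges: [-154.91, 154.91], [-16.99, 109.72], [-72.82, 74.43], [7.12, 147.25], [-82.49, 262.49], [11.32, 116.49], [-174.64, 174.64]. Speed limits (degrees/s): [159.86, 159.86, 180, 180, 180, 180, 180].

INTERFACE

Orientations are given as [roll, pitch, yaw] about the fixed x, y, z axes, in that order (R = Rz(yaw) Ry(pitch) Rx(roll)).
In Python, from station import robot, fingers, vision, workorder, recognise gives the robot as it stands. Calls block until the motion is done:
- robot.move_to(position, orientation): joint-space move of the TCP to a pose.
- robot.line_to(position, orientation=None, velocity=0.15, f_stop=None): straight line of the TCP; orientation=None keeps the orientation; velocity is the mean speed in m/s. With f_stop (N) it stops when the force on the tool has changed by that much, and returns True; else False.
- robot.move_j(angles): joint-space move.
- fingers.gripper_to(opening, force=None): opening from 0.0 (shut) to 1.0 (fully open); force is the grip in N (None keeps the last); returns when the fingers have stopped.
- robot.pause(seconds).
- robot.inverse_kinematics(position, orientation): joint angles nearest the present ones, or None.
- vision.grab_frame(name): name is "scene" or "top" or "wrist"; returns the picture (384x512x3 uint8, red, green, blue); there is no depth.
- vision.calibration(name): a dict with "mtx" (3x3 intrinsics, pixels), "extrinsics" (4x4, takes a point from world to camera coordinates); the wrist camera has in their place "T_tool_cam" (4x4, takes a point from camera to tool coordinates, whose origin is the TCP and whose axes are the flange's). Camera axes: x right, y up, looking along -z (the intrinsics and any distortion apply to the point x, -y, -z); pixel columns grow to the right and rows downward; lengths in m; the calibration is good to about 2 mm. The wrist camera is an equidistant fisheye: a pixel r from the principal point sees the ray r / f radians off the axis. A picture is of the moment at which its call begins: read the wrist's pose just before it. calibration takes no time and is no camera call.
A pose or a line that the arm cannot do raises robot.PlanningError and nothing moves.
- workorder.close_job(): hands the job in; it is judged then, once.
Trained networks look in the newest picture that a camera, given by its name, has taken for a name from the list of things; names that differ only in an ending like _2 or _b are one class to them, and where a whole thing is asked for, a point or a joint stands for the part that bears it (a point fixed in the world has none). Each returns a list of dicts, best first, with "p" (0 to 1); they miss things now and then, are a little off and sometimes report something else, mostly with a low value. They report only what shows in the picture. A call takes as long as a camera call.
- recognise(label, camera): "rect" ([centre column, centre row, width, height] in pixels, round what is visible of it).
Readings, each from a call of its own:
- robot.current_time_s(): time.
- robot.current_joint_positions(): joint angles.
- robot.current_dq(): joint speeds.
- robot.current_joint_torque(): joint torques, N m.
- robot.current_tool_pos(): TCP position.
- robot.current_eef_rot(): TCP orientation.
- robot.current_contact_force(): force on the tool from outside, world axes, zero at the start.
- robot.current_torque(): the same for the moment, N m.
- robot.current_finger_gap(): opening from 0.0 (shut) to 1.0 (fully open).
- robot.current_gripper_force(): force on a finger pad.
Only numpy, scipy, OpenCV 4.12 (cv2) and the standard library are available. Lean on these libraries where they do the work, as an engineer would, in place of code of your own. Each camera call takes 0.05 s, during which the arm holds its last target. There are 200 camera calls.

## Working session

There is one attempt and no reset: what is moved stays moved. The work goes in short steps, each a Python script; the robot and the scene stay as the last script left them, time stands still between calls to the robot, and variables do not carry over. Pictures are saved under pics/ and viewed, at most 14 in all, crops included, and the job is handed in when it is done.

```bash
mkdir -p pics; ls; python3 - <<'E'
from station import robot, fingers, vision, workorder, recognise
import cv2, numpy as np
for c in ("scene","top"):
    im=vision.grab_frame(c); cv2.imwrite(f"pics/{c}0.png",im[:,:,::-1])
    k=vision.calibration(c); print(c,{a:np.round(np.array(b),3).tolist() if not isinstance(b,str) else b for a,b in k.items()})
    for l in ("red_tray","green_tray","stand","handle","vial","orange_carton","red_lid_pot","amber_dropper","white_dropper"):
        print(l,[(np.round(d["rect"],1).tolist(),round(d["p"],2)) for d in recognise(l,c)[:3]])
k=vision.calibration("wrist");print({a:np.round(np.array(b),3).tolist() for a,b in k.items()})
print(robot.current_time_s(),robot.current_eef_rot(),robot.current_tool_pos())
E
```

```text
pics
scene {'mtx': [[444.05, 0.0, 257.977], [0.0, 444.05, 195.837], [0.0, 0.0, 1.0]], 'extrinsics': [[-0.713, -0.7, -0.02, 0.307], [0.462, -0.491, 0.738, -0.374], [-0.527, 0.518, 0.674, -0.575], [0.0, 0.0, 0.0, 1.0]]}
red_tray []
green_tray [([307.9, 208.2, 68.4, 58.4], 0.89)]
stand [([225.7, 290.6, 77.9, 91.3], 0.86), ([207.8, 263.1, 19.2, 35.7], 0.69)]
handle [([208.1, 262.5, 20.1, 40.0], 0.55)]
vial [([236.8, 296.7, 21.2, 26.0], 0.61), ([204.6, 263.2, 17.8, 37.7], 0.19)]
orange_carton [([237.4, 177.8, 17.2, 40.1], 0.59)]
red_lid_pot [([193.1, 213.3, 16.9, 28.4], 0.9)]
amber_dropper [([364.0, 184.2, 11.8, 27.9], 0.66)]
white_dropper [([322.4, 166.8, 8.4, 21.5], 0.68), ([237.4, 296.5, 18.2, 34.2], 0.53)]
top {'mtx': [[357.902, 0.0, 259.24], [0.0, 357.902, 187.83], [0.0, 0.0, 1.0]], 'extrinsics': [[-0.015, -1.0, 0.019, -0.147], [0.998, -0.014, 0.064, -0.544], [-0.064, 0.02, 0.998, -0.893], [0.0, 0.0, 0.0, 1.0]]}
red_tray [([230.3, 196.0, 39.2, 59.6], 0.73)]
green_tray [([289.3, 204.8, 41.6, 63.3], 0.79)]
stand [([178.9, 219.0, 38.0, 64.6], 0.77)]
handle [([173.2, 236.4, 15.8, 10.5], 0.5), ([178.0, 204.4, 12.0, 21.1], 0.46)]
vial [([174.0, 236.6, 18.4, 14.0], 0.59)]
orange_carton [([263.9, 140.7, 17.1, 21.7], 0.72)]
red_lid_pot [([213.9, 142.2, 16.1, 17.3], 0.71)]
amber_dropper [([335.4, 223.2, 10.7, 10.5], 0.44)]
white_dropper [([333.6, 180.2, 11.1, 9.0], 0.49)]
{'mtx': [[297.319, 0.0, 261.528], [0.0, 297.319, 191.218], [0.0, 0.0, 1.0]], 'T_tool_cam': [[0.001, 0.956, 0.294, 0.075], [1.0, -0.001, -0.001, 0.0], [-0.001, 0.294, -0.956, -0.127], [0.0, 0.0, 0.0, 1.0]]}
1.0 [1.79997394e+02 9.70273469e-04 1.87856767e+01] [ 0.17711481 -0.52071845  0.24832847]
```

```bash
python3 - <<'E'
import cv2
t=cv2.imread("pics/top0.png")[110:280,140:370]; cv2.imwrite("pics/top0c.png",cv2.resize(t,None,fx=3.4,fy=3.4,interpolation=cv2.INTER_CUBIC))
t=cv2.imread("pics/scene0.png")[130:350,150:410]; cv2.imwrite("pics/scene0c.png",cv2.resize(t,None,fx=2.7,fy=2.7,interpolation=cv2.INTER_CUBIC))
E
```

```text
(no output)
```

View pics/top0c.png

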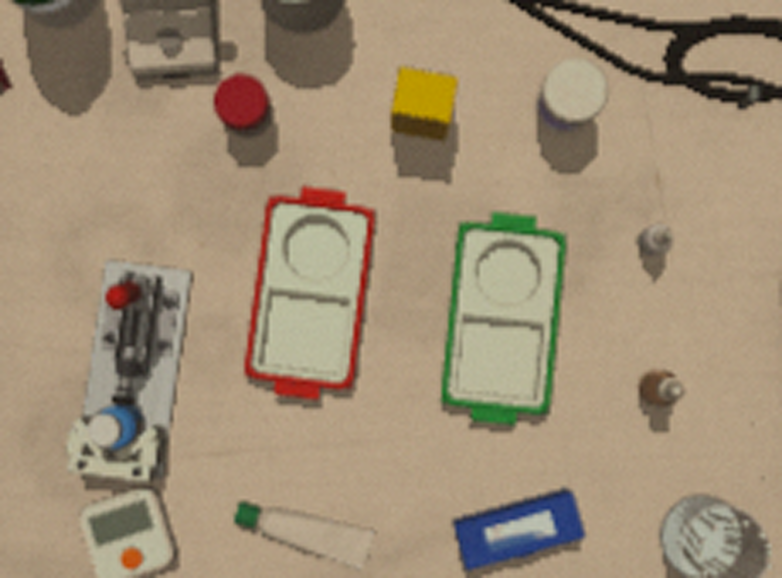

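View pics/scene0c.png

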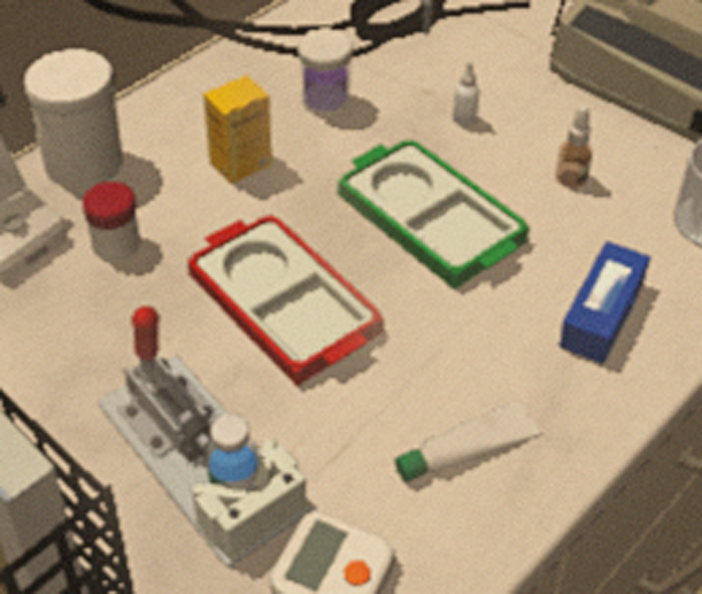

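The crops show the stand on the left: red handle near (120,295) in the crop, vial at (112,428), so its +x points away from the robot. The red tray is at (310,290) and the green tray at (505,315), both with round wells on the far side. The red-lid pot is at (242,100), the carton at (425,100), the amber dropper at (660,388) and the white dropper at (655,240). I'll check the full view before the first move.

View pics/top0.png

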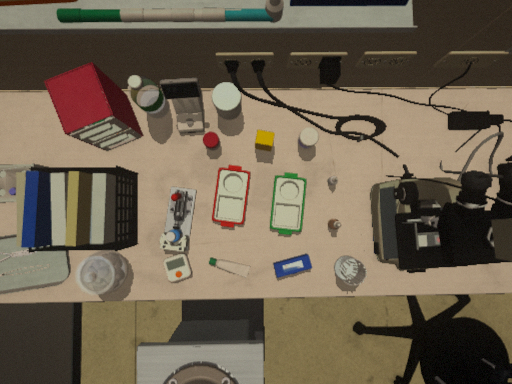

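```bash
cat > h.py <<'E'
import numpy as np, cv2
from station import robot, fingers, vision, workorder, recognise
from scipy.optimize import least_squares
from scipy.spatial.transform import Rotation as R
def cam(c, pose=None):
    k=vision.calibration(c); K=np.array(k["mtx"])
    if c!="wrist": return K,np.array(k["extrinsics"]),False
    T=np.eye(4); T[:3,:3]=R.from_euler("xyz",pose[1],degrees=True).as_matrix(); T[:3,3]=pose[0]
    return K,np.linalg.inv(T@np.array(k["T_tool_cam"])),True
def project(C,P):
    K,E,fish=C; p=np.atleast_2d(P)@E[:3,:3].T+E[:3,3]; p=p*[1,-1,-1]
    if fish:
        r=np.hypot(p[:,0],p[:,1]); s=np.arctan2(r,p[:,2])/np.maximum(r,1e-9); q=p[:,:2]*s[:,None]
    else: q=p[:,:2]/p[:,2:]
    return q*[K[0,0],K[1,1]]+K[:2,2]
def back(C,px,z):
    K,E,fish=C; q=(np.atleast_2d(px)-K[:2,2])/[K[0,0],K[1,1]]
    if fish:
        r=np.hypot(*q.T); d=np.c_[q*(np.sin(r)/np.maximum(r,1e-9))[:,None],np.cos(r)]
    else: d=np.c_[q,np.ones(len(q))]
    d=d*[1,-1,-1]@E[:3,:3]; o=-E[:3,:3].T@E[:3,3]
    return o+d*((z-o[2])/d[:,2])[:,None]
def grab(c):
    pose=(robot.current_tool_pos(),robot.current_eef_rot()) if c=="wrist" else None
    return vision.grab_frame(c),cam(c,pose)
def cyl(*rz):   # (radius,z) rings
    a=np.linspace(0,2*np.pi,24,endpoint=False)
    return np.concatenate([np.c_[r*np.cos(a),r*np.sin(a),z+0*a] for r,z in rz])
MODELS=dict(red_lid_pot=cyl((.02,0),(.02,.051)),amber_dropper=cyl((.013,0),(.013,.042),(.0085,.045),(.0085,.075)),
 white_dropper=cyl((.0105,0),(.0105,.045),(.005,.062)),vial=cyl((.016,.040),(.016,.068),(.0115,.076)),
 orange_carton=np.array([[x,y,z] for x in(-.0175,.0175) for y in(-.0215,.0215) for z in(0,.075)]))
def bbox(C,P):
    q=project(C,P); return np.r_[q.min(0),q.max(0)]
def fit(name,obs,xy0,yaw=0):
    """obs: list of (cam, rect)"""
    M=MODELS[name]@R.from_euler("z",yaw,degrees=True).as_matrix().T
    def f(x):
        o=[]
        for C,r in obs:
            r=np.array(r); b=np.r_[r[:2]-r[2:]/2,r[:2]+r[2:]/2]; o.append(bbox(C,M+[x[0],x[1],0])-b)
        return np.concatenate(o)
    s=least_squares(f,xy0,loss="soft_l1",f_scale=2); return s.x,np.abs(f(s.x)).mean()
def mask(im,col):
    h=cv2.cvtColor(im,cv2.COLOR_RGB2HSV).astype(int); H,S,V=h[...,0],h[...,1],h[...,2]
    if col=="red": m=((H<6)|(H>172))&(S>150)&(V>60)
    if col=="green": m=(H>45)&(H<85)&(S>110)&(V>50)
    m=m.astype(np.uint8); n,l,st,c=cv2.connectedComponentsWithStats(m); 
    return l==1+np.argmax(st[1:,2]*st[1:,3])
def tray(im,C,col):
    m=mask(im,col); v,u=np.nonzero(m); P=back(C,np.c_[u,v],.02)[:,:2].astype(np.float32)
    (cx,cy),(w,h),a=cv2.minAreaRect(P); a=a if w>h else a+90; a=(a+90)%180-90
    return np.round([cx,cy,*P.mean(0)],4),round(a,1),np.round([w,h],3)
E
python3 - <<'E'
from h import *
im=cv2.imread("pics/top0.png")[...,::-1].copy(); sc=cv2.imread("pics/scene0.png")[...,::-1].copy()
T,S=cam("top"),cam("scene")
for c in("red","green"): print(c,tray(im,T,c),tray(sc,S,c))
rt=dict(vial=[174.0,236.6,18.4,14.0],orange_carton=[263.9,140.7,17.1,21.7],red_lid_pot=[213.9,142.2,16.1,17.3],amber_dropper=[335.4,223.2,10.7,10.5],white_dropper=[333.6,180.2,11.1,9.0])
rs=dict(vial=[236.8,296.7,21.2,26],orange_carton=[237.4,177.8,17.2,40.1],red_lid_pot=[193.1,213.3,16.9,28.4],amber_dropper=[364,184.2,11.8,27.9],white_dropper=[322.4,166.8,8.4,21.5])
for n in rt:
    x0=back(T,rt[n][:2],.03)[0,:2]; print(n,[np.round(fit(n,o,x0),4) if 0 else fit(n,o,x0) for o in([(T,rt[n])],[(S,rs[n])],[(T,rt[n]),(S,rs[n])])])
st=np.array([[105,262],[190,270],[160,485]])/3.4+[140,110]; print(back(T,st,.006))
print("handle top",back(T,np.array([[120,295]])/3.4+[140,110],.09))
E
```

```text
red (array([0.7805, 0.3044, 0.7802, 0.3048]), 23.4, array([0.153, 0.134])) (array([0.8954, 0.1744, 0.9093, 0.1961]), -22.1, array([0.175, 0.354]))
green (array([ 0.5014, -0.2268,  0.5002, -0.2278]), -6.9, array([0.08 , 0.155])) (array([ 0.4983, -0.2206,  0.4847, -0.2125]), -7.1, array([0.089, 0.155]))
vial [(array([0.42414776, 0.05313552]), np.float64(0.6816204195241369)), (array([0.42236426, 0.05683698]), np.float64(0.4743691218873991)), (array([0.42319772, 0.05574243]), np.float64(0.7140226127552438))]
orange_carton [(array([ 0.65793492, -0.16720996]), np.float64(0.7672244707251679)), (array([ 0.65633311, -0.16908754]), np.float64(2.8410358899948136)), (array([ 0.65783927, -0.16741653]), np.float64(1.8129386626132664))]
red_lid_pot [(array([ 0.65801432, -0.04214437]), np.float64(0.9796374285609275)), (array([ 0.65288045, -0.03560503]), np.float64(1.9874132455853726)), (array([ 0.65608609, -0.03949125]), np.float64(1.61595242416022))]
amber_dropper [(array([ 0.44904665, -0.34380636]), np.float64(1.3050012553064363)), (array([ 0.44245461, -0.34251981]), np.float64(2.0121348476359273)), (array([ 0.44678007, -0.34489972]), np.float64(1.8158612356409058))]
white_dropper [(array([ 0.55763588, -0.34457098]), np.float64(0.4505319128246583)), (array([ 0.55119936, -0.33480613]), np.float64(1.5420856708384747)), (array([ 0.55646149, -0.34238787]), np.float64(1.2515558104831328))]
[[0.54728852 0.07181147 0.006     ]
 [0.54033112 0.00776466 0.006     ]
 [0.37950489 0.03074964 0.006     ]]
handle top [[0.51860338 0.04254293 0.09      ]]
```

The full view shows the microscope at columns 375–512 (x about 0.38–0.65, y under -0.43), so I'll retract inward first. The basket is left of column 137. Next come sharper wrist views of the whole work area.

```bash
python3 - <<'E'
from h import *
import json,pickle
robot.move_to([0.36,-0.16,0.33],[180,0,0])
names=list(MODELS)+["red_tray","green_tray","stand","handle"]
D=[]
for i,p in enumerate([[0.43,-0.20,0.33],[0.43,0.0,0.33]]):
    robot.move_to(p,[180,0,0]); im,C=grab("wrist"); cv2.imwrite(f"pics/w{i}.png",im[...,::-1])
    rec={n:[(d["rect"],d["p"]) for d in recognise(n,"wrist")[:3]] for n in names}
    D.append((C,rec))
    for n in names: print(i,n,[(np.round(a).astype(int).tolist(),round(b,2)) for a,b in rec[n]])
pickle.dump(D,open("D.pkl","wb"))
print(robot.current_time_s())
E
```

```text
0 red_lid_pot [([151, 10, 32, 19], 0.97)]
0 amber_dropper [([358, 142, 32, 15], 0.56)]
0 white_dropper [([357, 70, 20, 12], 0.78), ([149, 12, 30, 23], 0.4)]
0 vial [([96, 162, 36, 28], 0.8)]
0 orange_carton [([238, 10, 35, 17], 0.63)]
0 red_tray [([181, 95, 67, 105], 0.86)]
0 green_tray [([279, 104, 67, 107], 0.88)]
0 stand [([103, 136, 58, 103], 0.57)]
0 handle [([93, 108, 36, 31], 0.72)]
1 red_lid_pot [([284, 7, 24, 14], 0.84)]
1 amber_dropper []
1 white_dropper [([463, 87, 23, 13], 0.72)]
1 vial [([221, 159, 29, 28], 0.74), ([223, 130, 58, 111], 0.29)]
1 orange_carton [([376, 13, 44, 26], 0.96), ([221, 159, 26, 27], 0.37), ([226, 100, 20, 34], 0.33)]
1 red_tray [([314, 93, 68, 102], 0.72), ([463, 87, 22, 12], 0.65)]
1 green_tray [([401, 110, 60, 95], 0.67)]
1 stand [([224, 131, 63, 114], 0.58)]
1 handle [([226, 100, 18, 36], 0.92)]
4.7583
```

```bash
python3 - <<'E'
from h import *
import pickle
D=pickle.load(open("D.pkl","rb"))
def trayfit(im,C,col,box):
    h=cv2.cvtColor(im,cv2.COLOR_RGB2HSV).astype(int);H,S,V=h[...,0],h[...,1],h[...,2]
    m=(((H<7)|(H>170))&(S>140)) if col=="red" else ((H>45)&(H<85)&(S>100))
    v,u=np.nonzero(m&(V>50)); P=back(C,np.c_[u,v],.018)[:,:2]
    P=P[(P[:,0]>box[0])&(P[:,0]<box[1])&(P[:,1]>box[2])&(P[:,1]<box[3])].astype(np.float32)
    (cx,cy),(w,h),a=cv2.minAreaRect(P); a=a if w>h else a+90; a=(a+90)%180-90
    return np.round([cx,cy],4),round(a,1),np.round(sorted([w,h]),3)
views=[(cv2.imread("pics/top0.png")[...,::-1].copy(),cam("top")),(cv2.imread("pics/scene0.png")[...,::-1].copy(),cam("scene"))]+[(cv2.imread(f"pics/w{i}.png")[...,::-1].copy(),D[i][0]) for i in(0,1)]
for im,C in views:
    print("red",trayfit(im,C,"red",(.40,.62,-.17,-.015)),"green",trayfit(im,C,"green",(.39,.61,-.3,-.15)))
T,S=cam("top"),cam("scene")
for n,x0 in dict(vial=(.423,.055),amber_dropper=(.447,-.344),white_dropper=(.557,-.343)).items():
    for i in(0,1):
        if D[i][1][n]: print(n,i,fit(n,[(D[i][0],D[i][1][n][0][0])],x0))
for i in (0,1):
    cv2.imwrite(f"pics/w{i}c.png",cv2.resize(cv2.imread(f"pics/w{i}.png")[0:200,60:460],None,fx=2,fy=2,interpolation=cv2.INTER_CUBIC))
cv2.imwrite("pics/w1s.png",cv2.resize(cv2.imread("pics/w1.png")[70:200,170:290],None,fx=4.5,fy=4.5,interpolation=cv2.INTER_CUBIC))
E
```

```text
red (array([ 0.5226, -0.0824]), -8.2, array([0.082, 0.157])) green (array([ 0.5013, -0.2271]), -6.9, array([0.081, 0.156]))
red (array([ 0.5212, -0.079 ]), -8.5, array([0.086, 0.156])) green (array([ 0.5   , -0.2222]), -7.1, array([0.09 , 0.156]))
red (array([ 0.5232, -0.0838]), -8.2, array([0.084, 0.157])) green (array([ 0.5021, -0.2282]), -6.8, array([0.082, 0.157]))
red (array([ 0.5236, -0.0832]), -8.1, array([0.082, 0.157])) green (array([ 0.503 , -0.2259]), -6.9, array([0.088, 0.157]))
vial 0 (array([0.42801633, 0.04995466]), np.float64(3.2748209640184314))
vial 1 (array([0.42904962, 0.05224798]), np.float64(1.3042401462084001))
amber_dropper 0 (array([ 0.45074719, -0.34410218]), np.float64(2.1186175036980472))
white_dropper 0 (array([ 0.55621441, -0.34134704]), np.float64(1.8726308276550725))
white_dropper 1 (array([ 0.55510589, -0.3386747 ]), np.float64(1.3178741393404323))
```

View pics/w1s.png

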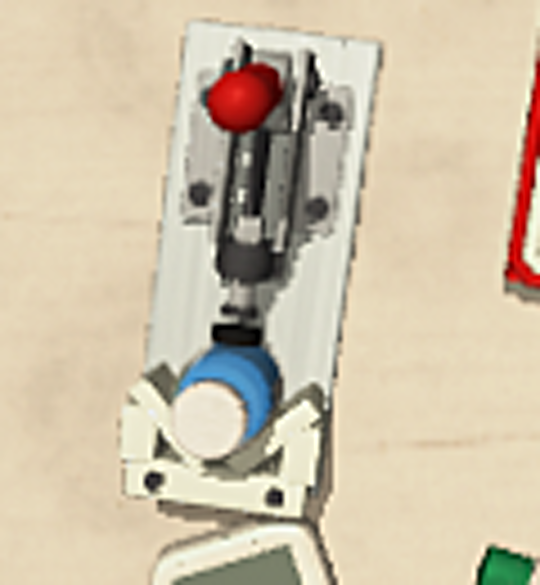

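View pics/w0c.png

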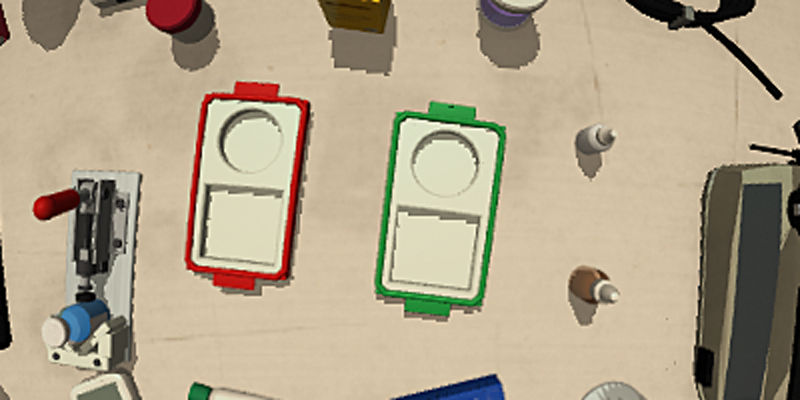

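w1s: plate corners at (187,20), (380,43) and (330,400), vial cap at (210,420), handle ball at (237,100). w0c: wells on the far side of both trays, square pockets near, droppers clear at right.

```bash
python3 - <<'E'
from h import *
import pickle
D=pickle.load(open("D.pkl","rb")); C=D[1][0]
f=lambda p,z:back(C,np.array([p])/4.5+[170,70],z)[0,:2]
a,b,c=f((187,20),.006),f((380,43),.006),f((332,395),.006)
print(a,b,c,np.linalg.norm(a-b)); y=np.degrees(np.arctan2(*(b-c)[::-1])),np.degrees(np.arctan2(*(a-b)[::-1]))-90; print("yaw",y)
yaw=-7.5 if 0 else np.mean(y); r=np.radians(yaw); ux=np.array([np.cos(r),np.sin(r)]); uy=np.array([-ux[1],ux[0]])
o=(a+b)/2-.055*ux; print("stand origin",o,"vial",o-.065*ux,"cap seen",f((210,420),.076),"grip expected ball",o+(.037-.015*.67-.0)*ux,"seen",f((237,100),.095))
print("carton/pot")
T,S=cam("top"),cam("scene")
# carton top face corners & pot lid centre in the top crop
g=lambda p,z:back(T,np.array(p)/3.4+[140,110],z)
q=g([(400,67),(457,73),(450,112 if 0 else 128)],.075); print(q)
print("pot lid", g([(242,101)],.051))
im=cv2.imread("pics/top0.png")[120:165,195:290]; cv2.imwrite("pics/tc.png",cv2.resize(im,None,fx=8,fy=8,interpolation=cv2.INTER_CUBIC))
E
```

```text
[0.54982326 0.07122782] [0.54033104 0.00694058] [0.4207454  0.02392361] 0.06498423559460476
yaw (np.float64(-8.082843172559546), np.float64(-8.399216234894439))
stand origin [0.49064509 0.04696777] vial [0.42631629 0.05628472] cap seen [0.42673825 0.05575743] grip expected ball [0.5173168  0.04310482] seen [0.51859196 0.04337802]
carton/pot
[[ 0.67841206 -0.15226597  0.075     ]
 [ 0.67365872 -0.19271037  0.075     ]
 [ 0.63427235 -0.1870422   0.075     ]]
pot lid [[ 0.66011102 -0.03744563  0.051     ]]
```

View pics/tc.png

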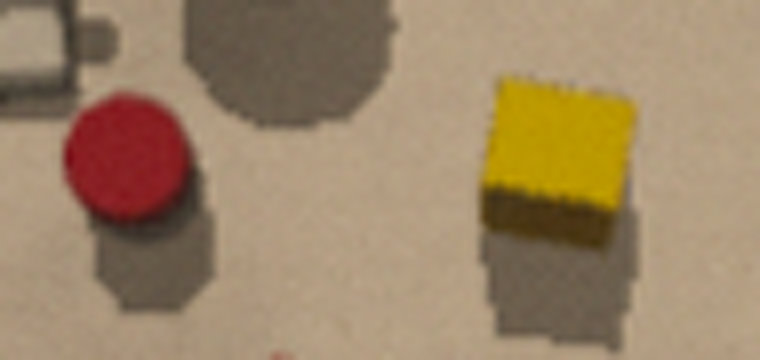

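```bash
cat >> h.py <<'E'
def frame(o,yaw):
    r=np.radians(yaw); ux=np.array([np.cos(r),np.sin(r)]); return lambda x,y=0: np.array(o)+x*ux+y*np.array([-ux[1],ux[0]])
ST=frame((.4906,.0470),-8.2); RED=frame((.5232,-.083),-8.2); GRN=frame((.502,-.2275),-6.9)
E
python3 - <<'E'
from h import *
t=lambda x,z:[*ST(x/1000),z/1000+robot.tip_reach]
T=cam("top"); p=back(T,np.array([(500,77),(637,100),(615,208),(483,188)])/8+[195,120],.075)[:,:2]
print("carton",p.mean(0),np.degrees(np.arctan2(*(p[0]-p[3])[::-1])),np.degrees(np.arctan2(*(p[0]-p[1])[::-1]))-90)
print("pot",back(T,np.array([(127,157)])/8+[195,120],.051))
o=[180,0,-8.2]
fingers.gripper_to(0.0)
robot.move_to(t(-4,150),o); robot.line_to(t(-4,70),velocity=.2)
for i,a in enumerate(np.linspace(-.15,1.24,9)):
    off=8-3*i/8; r=50
    x=37+r*np.sin(a)-off*np.cos(a)-11; z=26+r*np.cos(a)+off*np.sin(a)
    if i==0: z=70
    s=robot.line_to(t(x,z),velocity=.08,f_stop=20); print(round(a,2),s,np.round(robot.current_contact_force(),1))
    if s: break
robot.line_to(t(50,140),velocity=.2)
robot.move_to([.40,.03,.25],[180,0,-8.2]); fingers.gripper_to(1.0)
im,C=grab("wrist"); cv2.imwrite("pics/h1.png",im[...,::-1]); print(recognise("vial","wrist")[:1],robot.current_time_s())
E
```

```text
carton [ 0.65821837 -0.16933717] -9.444873301007151 -10.270473144326402
pot [[ 0.66032152 -0.03670354  0.051     ]]
-0.15 False [ 0.3  0.2 -0.2]
0.02 False [-0.2 -0.1 -0.7]
0.2 False [-0.3 -0.3 -0.2]
0.37 False [-0.5  0.2 -0.4]
0.54 False [ 0.5 -0.   0.4]
0.72 False [ 0.9 -0.5 -0.3]
0.89 False [-0.1  0.6 -0.3]
1.07 False [-0.4 -0.5  0.6]
1.24 True [-3.7  0.  11.5]
[{'rect': [234.9, 147.7, 32.4, 34.0], 'p': 0.62}] 11.4667
```

View pics/h1.png

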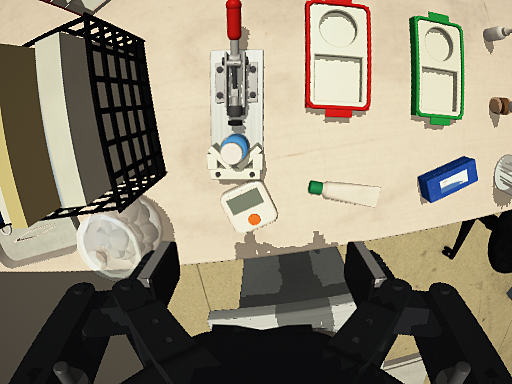

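h1 shows the handle lying right over, away from the vial (grip at (233,20)). The vial is still seated, with its cap at (235,148). Now I'll lift it.

```bash
cat >> h.py <<'E'
def pick(xy,z,yaw,open_=0.7,force=35,lift=.12,zs=None):
    robot.move_to([*xy,z+.10 if zs is None else zs],[180,0,yaw]); fingers.gripper_to(open_)
    s=robot.line_to([*xy,z],velocity=.12,f_stop=12); fingers.gripper_to(0,force)
    print("down stop",s,"gap",round(robot.current_finger_gap()*85,1),"F",robot.current_gripper_force())
    robot.line_to([*xy,z+lift],velocity=.12); print("held gap",round(robot.current_finger_gap()*85,1))
def place(xy,z,yaw,open_=0.7,zs=.16):
    robot.move_to([*xy,zs],[180,0,yaw]); robot.line_to([*xy,z+.02],velocity=.15)
    s=robot.line_to([*xy,z],velocity=.04,f_stop=6); print("placed stop",s,np.round(robot.current_tool_pos(),4))
    fingers.gripper_to(open_); robot.line_to([*xy,z+.10],velocity=.12); print("t",robot.current_time_s())
E
python3 - <<'E'
from h import *
pick((.4265,.0562),.061,-8.2)
place(RED(.034),.0595,-8.2,.6)
im,C=grab("wrist"); cv2.imwrite("pics/v1.png",im[...,::-1]); print(project(C,[*RED(.034),.07]))
print(robot.inverse_kinematics([.6603,-.037,.035],[180,0,-150]),robot.inverse_kinematics([.6603,-.037,.035],[180,0,30]))
E
```

```text
down stop False gap 29.5 F 34.51387659762986
held gap 29.6
placed stop True [ 0.5568 -0.088   0.0601]
t 18.1417
[[260.44917338 200.85878142]]
[ 34.94658935  56.95129878 -62.04739307  80.29948175  50.80524775
  72.81885804  89.25050161] [ 21.95292278  45.44840709 -33.74987651  80.87982538  26.716848
  61.71671126 -76.5760878 ]
```

View pics/v1.png

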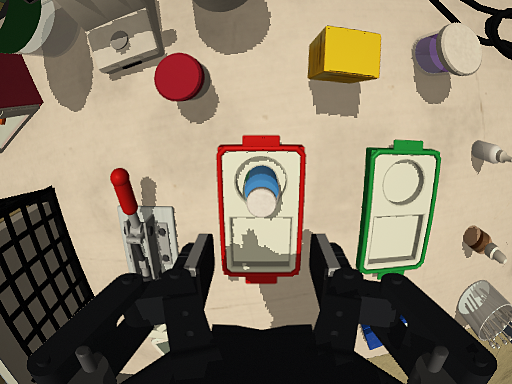

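v1: the vial stands upright in the red well (cap (262,202), predicted (260,201)). The grey device, front corner (160,65), is close to the pot at (180,77), so I need its height.

```bash
python3 - <<'E'
from h import *
cv2.imwrite("pics/sc.png",cv2.resize(cv2.imread("pics/scene0.png")[100:270,60:290],None,fx=3,fy=3,interpolation=cv2.INTER_CUBIC))
C=None
E
```

```text
(no output)
```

View pics/sc.png

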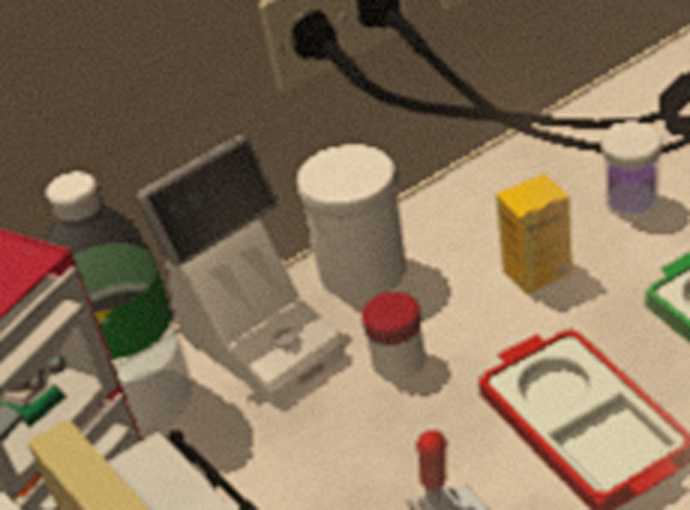

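The device's display stands tall behind the pot, and a jar is beside it. I'll triangulate the nearest display corners and the jar top, and refine the pot and carton from v1.

```bash
python3 - <<'E'
from h import *
T,S=cam("top"),cam("scene")
W=cam("wrist",(robot.current_tool_pos(),robot.current_eef_rot()))
def tri(*o):
    f=lambda x:np.concatenate([project(C,x)[0]-p for C,p in o]); s=least_squares(f,[.7,0,.1]); return np.round(s.x,3),round(s.cost,1)
sc=lambda u,v:np.array([u/3+60,v/3+100])
print("disp UR",tri((T,np.array([201,80])),(S,sc(245,137))))
print("disp LR",tri((T,np.array([203,98])),(S,sc(275,205))))
print("jar top",tri((T,np.array([227,92])),(S,sc(347,178))))
print("pot lid v1",back(W,[[180,77]],.051),"carton top v1",back(W,[[349,45],[378,54],[379,36],[316,27],[309,51]],.075))
for n in("red_lid_pot","orange_carton","amber_dropper"):
    r=recognise(n,"wrist")[:1]; print(n,r)
    if r: print(fit(n,[(W,r[0]["rect"])],{"r":(.66,-.037),"o":(.658,-.169),"a":(.449,-.344)}[n[0]],-9.8 if n[0]=="o" else 0))
print(robot.current_time_s())
E
```

```text
disp UR (array([ 0.779, -0.024,  0.141]), np.float64(1.2))
disp LR (array([ 0.753, -0.021,  0.097]), np.float64(2.4))
jar top (array([ 0.767, -0.083,  0.08 ]), np.float64(3.2))
pot lid v1 [[ 0.66102123 -0.03865574  0.051     ]] carton top v1 [[ 0.66475411 -0.16694145  0.075     ]
 [ 0.65720113 -0.18855718  0.075     ]
 [ 0.67097343 -0.1915213   0.075     ]
 [ 0.67966112 -0.14481239  0.075     ]
 [ 0.66234965 -0.13718159  0.075     ]]
red_lid_pot [{'rect': [181.9, 75.7, 56.6, 51.7], 'p': 0.94}]
(array([ 0.66284266, -0.03565059]), np.float64(1.0890023290358233))
orange_carton [{'rect': [345.8, 55.0, 72.9, 56.9], 'p': 0.55}]
(array([ 0.65888733, -0.17072404]), np.float64(0.5218827969983275))
amber_dropper [{'rect': [484.1, 243.7, 44.5, 37.9], 'p': 0.61}]
(array([ 0.45161285, -0.34055853]), np.float64(2.4236983685927456))
18.3417
```

```bash
python3 - <<'E'
from h import *
pick((.6585,-.170),.048,-9.8,.75)
place(RED(-.030),.0525,-8.2,.68)
pick((.661,-.0375),.040,12,.68)
robot.line_to([.60,-.08,.16],velocity=.2)
place(GRN(-.030),.0445,-6.9,.62)
im,C=grab("wrist"); cv2.imwrite("pics/p1.png",im[...,::-1])
r=recognise("amber_dropper","wrist")[:2]; print(r)
if r: print(fit("amber_dropper",[(C,r[0]["rect"])],(.45,-.343)))
E
```

```text
down stop False gap 41.6 F 36.46578669548035
held gap 41.1
placed stop True [ 0.4932 -0.0788  0.0532]
t 24.9583
down stop False gap 38.3 F 35.102659463882446
held gap 38.8
placed stop True [ 0.4719 -0.224   0.0454]
t 32.2
[{'rect': [395.0, 201.9, 45.2, 40.7], 'p': 0.83}, {'rect': [35.4, 201.9, 70.7, 179.9], 'p': 0.42}]
(array([ 0.45195   , -0.34010628]), np.float64(4.773059690583388))
```

View pics/p1.png

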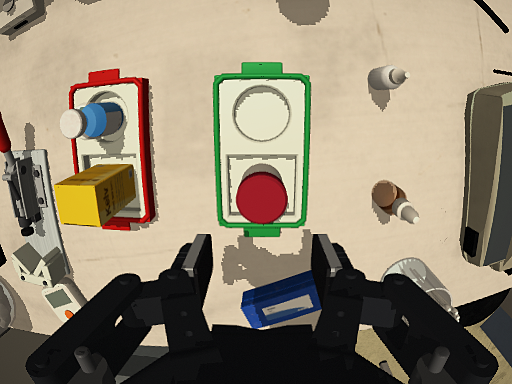

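p1: the vial, carton and pot stand upright in their places. The amber bottle shows its body at about (386,195) and its nozzle tip at (413,214). I'll take its position from these and pick it up.

```bash
python3 - <<'E'
from h import *
W=cam("wrist",(robot.current_tool_pos(),robot.current_eef_rot()))
a,b=back(W,[[414,215]],.073)[0,:2],back(W,[[384,193]],.021)[0,:2]; T=back(cam("top"),np.array([[673,387]])/3.4+[140,110],.075)[0,:2]
print(a,b,T)
m=np.median([a,b,T],axis=0); print(m)
robot.line_to([*np.r_[.46,-.29],.16],velocity=.25)
pick(m,.033,0,.75)
place(GRN(.034),.0375,-6.9,.62)
robot.line_to([.44,-.15,.30],[180,0,0],velocity=.25)
im,C=grab("wrist"); cv2.imwrite("pics/end.png",im[...,::-1]); print(robot.current_time_s())
cv2.imwrite("pics/end_s.png",cv2.resize(vision.grab_frame("scene")[130:350,150:410,::-1],None,fx=2.7,fy=2.7,interpolation=cv2.INTER_CUBIC))
E
```

```text
[ 0.45161309 -0.34244549] [ 0.45389247 -0.33709815] [ 0.44912931 -0.34035426]
[ 0.45161309 -0.34035426]
down stop False gap 24.0 F 34.41673723224085
held gap 24.1
placed stop True [ 0.5353 -0.2315  0.0378]
t 39.2333
40.2583
```

View pics/end.png

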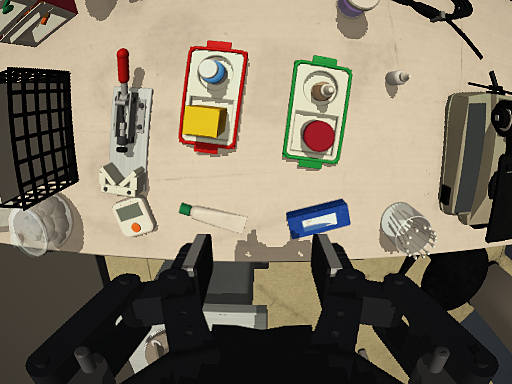

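View pics/end_s.png

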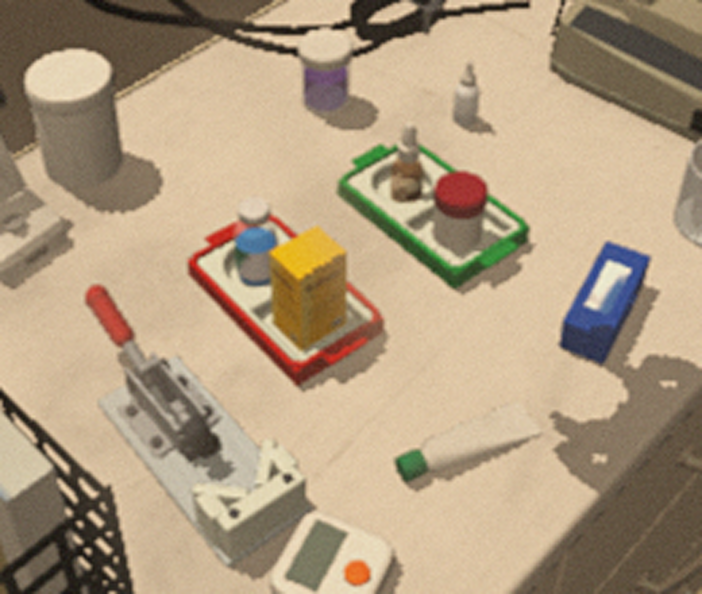

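All four items stand upright in their pockets and the white dropper hasn't moved. I'll check the handle angle by triangulating the ball end: end.png (123,53), scene crop (96,294).

```bash
python3 - <<'E'
from h import *
W=cam("wrist",(robot.current_tool_pos(),robot.current_eef_rot())); S=cam("scene")
for a in(0.8,1.0,1.2,1.35):
    u=a-.15; p=[*ST(.037+.067*np.sin(u)),.026+.067*np.cos(u)]
    print(a,project(W,p).round(1),((project(S,p)-[150,130])*2.7).round(0))
E
```

```text
0.8 [[110.8  68.2]] [[106. 284.]]
1.0 [[115.   61.3]] [[100. 284.]]
1.2 [[119.5  56.3]] [[ 97. 289.]]
1.35 [[122.9  54. ]] [[ 95. 294.]]
```

The handle matches about 1.35 rad, at its stop.

```bash
python3 -c "
from station import workorder
print(workorder.close_job())"
```

```text
the job is handed in; nothing more can be done
None
```

Both kits are made up as asked and the job is handed in: the final pictures show all four items upright in their trays, the clamp open at its stop and the white dropper bottle where it stood, at about 40 s of the 115 s allowed.

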